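Seat and vent the lacquer pot's cap in the pull-out tray

ROBOT

A 7-joint arm with a two-finger parallel gripper is mounted at the origin on a cart in front of the work surface, level with it; the furniture and walls round the work are solid. World frame = base frame: x ahead of the robot, y to its left, z up, the work surface at z = 0. Lengths are in mm, angles in rad, forces in N, time in s.
With the tool pointing down it reaches from about 425 to 800 mm from the base axis. Payload 8.3 kg.
Tool frame: the origin (TCP) lies between the finger pads, 19 mm behind the fingertips; this is the grasp point; z points along the fingers, y is the line along which they close (so a half turn about z gives the same grasp; the last joint's range is limited). The gripper opens to 85 mm and grips with 20 to 120 N. Pads are 22 mm wide; open, the fingers measure 114 mm over their backs; the gripper's body (76 mm by 85 mm) begins 54 mm behind the grasp point. The pads swing forward as they close: fully open they stand 13 mm farther back than shut.
Start: joints at [-1.166, 0.383, 0.016, 1.37, -0.006, 1.388, -0.046], TCP at [281.777, 557.858, 249.979] pointing down, gripper open.
Joint ranges: [-2.95, 2.95], [-0.25, 2.06], [-1.52, 1.56], [0.18, 2.33], [-1.44, 4.58], [0.02, 2.06], [-3.01, 3.01]. Speed limits (rad/s): [2.39, 2.39, 3.01, 3.01, 3.14, 3.14, 3.14].

INTERFACE

Orientations are given as a 3x3 rotation matrix whose columns are the frame's x, y, z axes.
In Python, from plant import get_obs, capture, calibration, job_done gives the robot as it stands.
- The arm moves only by the tool jog_arm, never from a script. Its argument "rows" is a list of rows, each an object with "translation": the shift along the tool's x, y, z in m, a list of three; "turn": the turn about the tool's z in rad; "jaw": the opening, from 0 (shut) to 1 (fully open). A call has 1 to 8 rows; each row shifts and turns the commanded pose from where the row before left it, along the tool's axes as they then stand; what a row does not reach is not made up. A row lasts 1/10 s, in which the tool goes at most 50 mm and 8.59 degrees, less where a joint would pass 70% of its speed; a pose out of reach is approached as far as the arm can. A call with a gripper value outside its range is refused whole. The fingers move at their own pace and stop on an object; the grip force is fixed at half the most. Time passes only in rows, so rows that do not move let the fingers close. It gives the time, the measured TCP pose, the force, the opening and the grip force at its end, in the units of the state.
- get_obs(): the state, without advancing time (a new reading comes with each control period).
- capture(name): name is "side" or "top"; returns (picture, depth): 384x512x3 uint8, blue, green, red; 384x512 float32, mm along the optical axis (not along the pixel's ray), 0 where there is no reading.
- calibration(name): a dict with "camera_matrix" (3x3 intrinsics, pixels), "R" (3x3) and "t" (3): a world point X has camera coordinates R X + t. Camera axes: x right, y down, z forward; pixel columns grow to the right and rows downward; lengths in mm; the calibration is good to about 2 mm. A picture is of the moment at which its call begins. calibration takes no time and is no camera call.
- job_done(): hands the job in; it is judged then, once.
The state is a dict: "time": time; "qpos": joint angles; "joint_velocities": joint speeds; "joint_efforts": joint torques, N m; "tool_pos": TCP position; "tool_rot": TCP orientation; "contact_force": force on the tool from outside, world axes, zero at the start; "wrist_torque": the same for the moment, N m; "finger_gap": finger opening in mm; "finger_force": force on a finger pad.
Only numpy, scipy, OpenCV 4.12 (cv2) and the standard library are available. Lean on these libraries where they do the work, as an engineer would, in place of code of your own. Each camera call takes 0.05 s, during which the arm holds its last target. There are 200 camera calls.

TASK

Pull the tray of the low grey cabinet out to its stop. Then screw the knurled cap of the lacquer pot that stands in the tray clockwise until it bottoms out, and back it off a quarter turn so that the pot is vented. Finish with the gripper still holding the cap there, the tray fully out, and the jars, dish and sanding block left where they stand.

Things in the scene. Friction and masses are not known exactly. Their poses are not given: they have to be found in the camera images.
- cabinet: low bench cabinet of grey sheet steel, 190 mm deep (its x axis), 150 mm wide (y), 100 mm tall (z), fixed to the table; origin at the centre of its underside; x points from its open front to its back, so the tray slides out along its -x. The front opening lies at x = -95 mm
- tray (a joint): how far the tray is pulled out, in m: 0 shut, 0.130 at the stop. It slides with about 5 N of friction and stays where it is left. Its grey front panel is 5 mm thick, 146 mm wide, top edge 82 mm above the table; the side walls are low (top 32 mm above the table)
- tray_handle (a point): middle of the tray's steel bar handle: a round bar 10 mm thick, 66 mm long, level and parallel to the tray front, 66 mm above the table and 45 mm in front of the front panel's face (40 mm free gap for a finger); open from above; axes as the cabinet's
- knurled_cap: the lacquer pot's aluminium vent cap: a knurled round cap 36 mm in diameter, 24 mm tall, with a dark index line on its top along its own +x. Origin on its axis at its underside, which is 58 mm above the table when fully home (top 82 mm); z points up. It is already caught on its thread
- cap_turn (a joint): how far the cap is unscrewed, in rad: 0 fully home against its seat (hard stop), growing as it turns anticlockwise seen from above; right-hand thread, clockwise tightens; it rises 6 mm per turn (0.955 mm per rad). Turning takes about 0.1 N m and it stays where it is left; a quarter turn back is 1.57
- dark_lid_jar: bystander: small clear glitter jar with a black ribbed lid, 43 mm wide, 58 mm tall, standing on the roof of the cabinet; origin at the centre of its underside
- white_lid_jar: bystander: small clear glitter jar with a white ribbed lid, 41 mm wide, 55 mm tall, standing on the table; origin at the centre of its underside
- cap_dish: bystander: round tin dish of small gold caps, 82 mm across, 20 mm tall; origin at the centre of its underside
- sanding_block: bystander: wooden sanding block, 40 x 85 x 31 mm, long side along its y axis; origin at the centre of its underside
- lacquer_pot (a point): the steel pot, fixed in the tray on its middle line, its axis 105 mm behind the handle bar. Origin at the centre of its underside, 12 mm above the table. It is 52 mm wide (clamp ring 57 mm) up to 36 mm above the table and narrows to 36 mm at 45 mm above the table; above this only a 25 mm neck stands under the cap
- cap_press: obstacle, fixed: green hand press on the table's left side, 376 mm tall with its lever, about 230 x 160 mm in plan; origin at the centre of its foot. It stands between the arm's starting place and the cabinet: go over it (tool tips above 0.4 m) or round it

How it is judged (in metres and radians):
On the way, in this order (a step that is already met when the one before it is completed fails the run):
1. the tray is pulled out to its stop (value of joint tray above 0.122 m), for 0.2 s.
2. the cap is screwed home until it bottoms out, with the tray out (value of joint cap_turn below 0.08 rad and value of joint tray above 0.115 m), for 0.2 s.
At the end, for the whole second after the job is handed in: The cap stands 1.31 to 1.83 rad (a quarter turn, 15 degrees either way) back from fully home, still, gripped by the fingers with more than 3 N, and the tray is out to at least 115 of its 130 mm (value of joint cap_turn between 1.31 and 1.83 rad and value of joint tray above 0.115 m and contact force between the fingers and knurled_cap above 3 N and angular speed of knurled_cap below 0.1 rad/s); the arm keeps its last pose, push and grip.
It fails at once if the dark lid jar is pushed more than 30 mm or tipped over (distance of dark_lid_jar from where it was at the start of the episode above 0.03 m or angle between dark_lid_jar's own z axis and vertical above 0.5 rad).
It fails at once if the white lid jar is pushed more than 30 mm or tipped over (distance of white_lid_jar from where it was at the start of the episode above 0.03 m or angle between white_lid_jar's own z axis and vertical above 0.5 rad).
It fails at once if the cap dish is pushed more than 30 mm or tipped over (distance of cap_dish from where it was at the start of the episode above 0.03 m or angle between cap_dish's own z axis and vertical above 0.5 rad).
It fails at once if the sanding block is pushed more than 30 mm or tipped over (distance of sanding_block from where it was at the start of the episode above 0.03 m or angle between sanding_block's own z axis and vertical above 0.5 rad).
It also fails if it takes over 72 s, if anything falls off the work surface, if the arm or the gripper's body presses on something with over 40 N, if the wrist force passes 120 N, or if a joint passes its speed limit or range.

## Working session

There is one attempt and no reset: what is moved stays moved. The work goes in short steps, Python scripts to look and compute and a tool call to move; the robot and the scene stay as the last step left them, time stands still between calls to the robot, and variables do not carry over. Pictures are saved under pics/ and viewed, at most 10 in all, crops included, and the job is handed in when it is done.

Besides the shell and the picture viewer there is one more tool, called after "Emit:" as name(argument=value, ...) on one line, values as JSON. jog_arm: Moves the arm, as the interface text tells. Its arguments: {"type":"object","properties":{"rows":{"type":"array"}},"required":["rows"]}

```bash
mkdir -p pics
cat > h.py <<'E'
import numpy as np, cv2
from plant import get_obs, capture, calibration, job_done
np.set_printoptions(precision=3,suppress=True)
def pts(name,depth):
    c=calibration(name);K=np.array(c["camera_matrix"]);R=np.array(c["R"]);t=np.array(c["t"])
    v,u=np.mgrid[:384,:512]
    p=np.stack([(u-K[0,2])/K[0,0]*depth,(v-K[1,2])/K[1,1]*depth,depth],-1)
    w=(p-t)@R
    w[depth<=0]=np.nan
    return w
E
python3 - <<'E'
from h import *
o=get_obs();print(o)
for n in("side","top"):
    im,d=capture(n);cv2.imwrite(f"pics/{n}0.png",im);np.savez(f"{n}0.npz",im=im,d=d)
    c=calibration(n);print(n,-np.array(c["R"]).T@np.array(c["t"]))
E
```

```text
{'time': 0.0, 'qpos': array([-1.166,  0.384,  0.016,  1.371, -0.006,  1.388, -0.047]), 'joint_velocities': array([ 0.   , -0.   ,  0.001,  0.001, -0.   ,  0.001, -0.   ]), 'joint_efforts': array([ -0.   , -62.76 ,   0.844, -37.182,   0.016,   0.014,  -0.   ]), 'tool_pos': array([281.597, 557.437, 248.96 ]), 'tool_rot': array([[-0.893,  0.451, -0.001],
       [ 0.451,  0.893, -0.002],
       [-0.   , -0.002, -1.   ]]), 'contact_force': array([ 0.76 , -0.675,  0.198]), 'wrist_torque': array([-0.006,  0.023, -0.032]), 'finger_force': 0.0, 'finger_gap': 85.39051072407099}
side [1171.582  733.692  801.791]
top [ 467.179  226.595 1183.599]
```

View pics/side0.png

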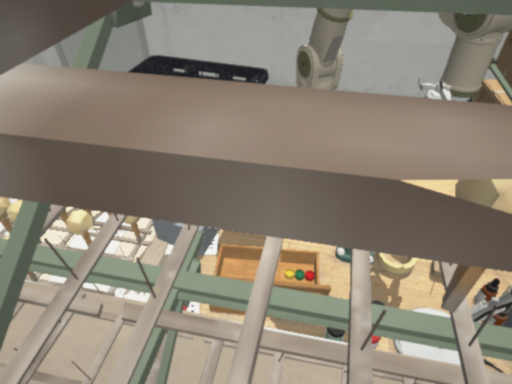

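View pics/top0.png

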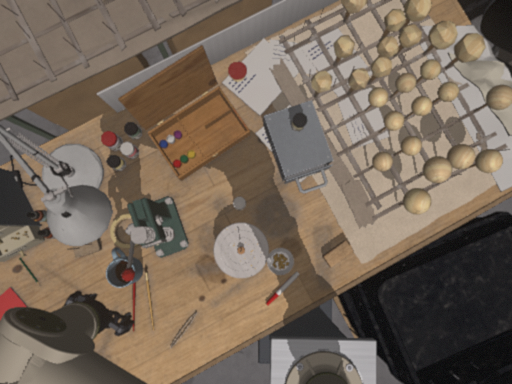

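The side view is mostly blocked by a frame. The top view shows the grey cabinet at (297,140), the handle bar at (312,183), the dark jar on the roof at (299,121), the block at (335,248), the dish at (280,262), a white lid at about (239,203), and the green press at (157,225).

Run:
```python
from h import *
z=np.load("top0.npz");im,d=z["im"],z["d"];w=pts("top",d)
for n,(u,v) in dict(roof=(290,150),roof2=(310,160),jar=(299,121),block=(335,248),dish=(280,262),white=(239,203),press=(157,225),table=(250,300),disc=(240,250),box=(200,130),stick=(350,190)).items(): print(n,w[v,u],im[v,u])
# roof
m=(np.abs(w[...,2]-100)<7);m[:, :255]=0;m[:,340:]=0;m[:95]=0;m[195:]=0
m=m.astype(np.uint8);m=cv2.morphologyEx(m,cv2.MORPH_OPEN,np.ones((3,3)))
P=w[m>0];r=cv2.minAreaRect(P[:,:2].astype(np.float32));print("roof",r,P[:,2].mean(),len(P));print(cv2.boxPoints(r))
# handle
m=(np.abs(w[...,2]-68)<9);m[:172]=0;m[200:]=0;m[:,:290]=0;m[:,335:]=0
P=w[m];print("handle",len(P),P.mean(0) if len(P) else 0)
if len(P): print(cv2.minAreaRect(P[:,:2].astype(np.float32)))
cv2.imwrite("pics/crop1.png",cv2.resize(im[90:280,210:360],None,fx=4,fy=3.1*4/3.1*0+3.1,interpolation=cv2.INTER_CUBIC))
```

```text
roof [705.959 122.862 100.078] [118 115 114]
roof2 [678.568  64.375  99.589] [117 115 115]
jar [774.922 105.214 158.779] [48 50 53]
block [425.602 -25.918  28.417] [ 67  87 110]
dish [378.817 138.463  15.346] [45 73 90]
white [551.758 266.846  54.008] [107 112 118]
press [478.459 465.027 216.091] [39 45 45]
table [260.648 226.112  -3.654] [ 98 130 160]
disc [415.719 258.336  96.577] [ 71  91 117]
box [781.169 397.761   7.043] [ 65  98 136]
stick [604.908 -74.515  13.181] [106 119 134]
roof ((743.4365234375, 99.92850494384766), (190.60791015625, 150.7305908203125), 20.410846710205078) 99.79262453751322 3046
[[627.833 137.325]
 [680.4    -3.942]
 [859.041  62.532]
 [806.473 203.799]]
handle 191 [613.739  56.365  69.398]
((618.408447265625, 60.45003890991211), (50.024757385253906, 104.05421447753906), 20.652828216552734)
```

View pics/crop1.png

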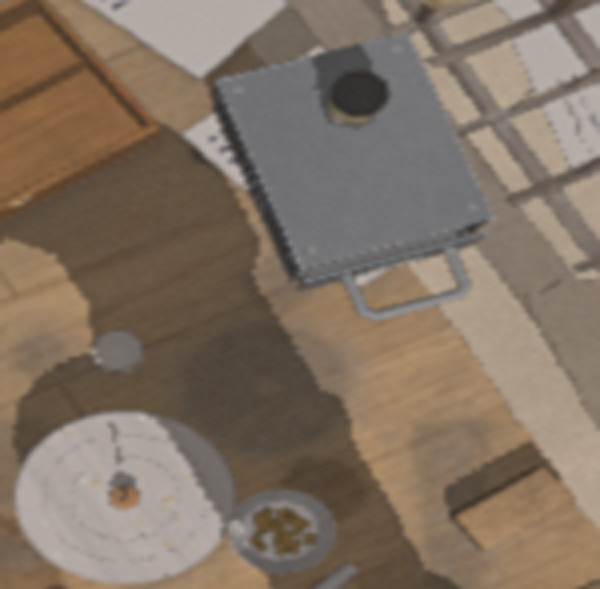

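Run:
```python
from h import *
z=np.load("top0.npz");im,d=z["im"],z["d"];w=pts("top",d)
a=np.deg2rad(20.41);cx=np.array([np.cos(a),np.sin(a)]);cy=np.array([-cx[1],cx[0]])
C=np.array([743.4,99.9])
L=np.stack([(w[...,:2]-C)@cx,(w[...,:2]-C)@cy,w[...,2]],-1)
m=(L[...,0]<-100)&(L[...,0]>-190)&(abs(L[...,1])<80)&(L[...,2]>45)&(L[...,2]<110)
P=L[m];print(len(P))
h,e=np.histogram(P[:,0],np.arange(-170,-98,3));print(list(zip(e,h)))
B=P[(P[:,0]<-135)];print("bar",B.mean(0),B.min(0),B.max(0),np.percentile(B[:,2],90))
mb=m&(L[...,0]<-135);v,u=np.nonzero(mb);uv=np.c_[u,v];print(cv2.minAreaRect(uv.astype(np.float32)))
# ray-cast bar pixels to z=69
c=calibration("top");K=np.array(c["camera_matrix"]);R=np.array(c["R"]);t=np.array(c["t"]);O=-R.T@t
r=(np.c_[uv,np.ones(len(uv))]@np.linalg.inv(K).T)@R
W=O+r*((69-O[2])/r[:,2])[:,None];q=W[:,:2].mean(0);print("ray bar",q,((q-C)@cx,(q-C)@cy))
# press extents, and other tall things along the way
m=(w[...,2]>120)&(w[...,0]>350);m[:,:]&=True
m2=m&(w[...,0]<600)&(w[...,1]>330)&(w[...,1]<600);print("press",w[m2].min(0),w[m2].max(0))
m3=(w[...,2]>40)&(w[...,0]>350)&(w[...,0]<640)&(w[...,1]<330)&(w[...,1]>-150);n,lab,st,ce=cv2.connectedComponentsWithStats(m3.astype(np.uint8))
for i in range(1,n):
  if st[i,4]>25: print(st[i],w[lab==i].min(0),w[lab==i].max(0))
```

```text
317
[(np.int64(-170), np.int64(0)), (np.int64(-167), np.int64(0)), (np.int64(-164), np.int64(0)), (np.int64(-161), np.int64(0)), (np.int64(-158), np.int64(10)), (np.int64(-155), np.int64(25)), (np.int64(-152), np.int64(29)), (np.int64(-149), np.int64(24)), (np.int64(-146), np.int64(9)), (np.int64(-143), np.int64(7)), (np.int64(-140), np.int64(6)), (np.int64(-137), np.int64(8)), (np.int64(-134), np.int64(7)), (np.int64(-131), np.int64(6)), (np.int64(-128), np.int64(8)), (np.int64(-125), np.int64(6)), (np.int64(-122), np.int64(7)), (np.int64(-119), np.int64(7)), (np.int64(-116), np.int64(7)), (np.int64(-113), np.int64(7)), (np.int64(-110), np.int64(7)), (np.int64(-107), np.int64(93)), (np.int64(-104), np.int64(44))]
bar [-148.705    1.437   69.665] [-155.981  -43.726   61.687] [-135.308   44.583   74.962] 71.99919060540502
((313.0825500488281, 186.18295288085938), (7.014703750610352, 29.767065048217773), 70.90650939941406)
ray bar [603.611  49.285] (np.float64(-148.66463837120972), np.float64(1.3125523223501503))
press [356.658 449.313 120.801] [555.    599.828 529.17 ]
[282 173  14   6  40] [628.924 107.253  46.449] [639.466 141.096 104.453]
[285 174  43  20 218] [585.389   7.938  40.521] [639.88  131.941  85.732]
[233 197  13  13 131] [533.862 249.009  43.479] [570.137 284.601  59.839]
[ 216  223   53   51 2257] [350.163 177.801  63.566] [492.892 329.671 151.341]
```

Run:
```python
from h import *
z=np.load("top0.npz");im,d=z["im"],z["d"];w=pts("top",d)
m=(w[...,2]>250)&(w[...,0]>250)
n,lab,st,ce=cv2.connectedComponentsWithStats(m.astype(np.uint8))
for i in range(1,n):
  if st[i,4]>10: print(st[i],w[lab==i].min(0),w[lab==i].max(0))
```

```text
[47  3 13 14 18] [996.812 727.459 253.587] [1001.467  733.219  300.782]
[ 1  4 12  8 13] [996.851 846.483 252.011] [1006.132  849.788  292.406]
[15 21 11 12 12] [951.01  804.422 254.339] [954.611 808.305 298.417]
[63 37 11 10 13] [917.31  686.284 254.214] [924.53  696.402 288.124]
[   0  125  113  121 4046] [432.123 512.321 250.237] [697.316 822.866 529.17 ]
[121 226  33  56 607] [356.658 463.797 250.855] [474.113 518.754 368.595]
[   0  291  144   93 9138] [250.003 374.649 250.74 ] [344.913 623.542 653.233]
```

Emit:
jog_arm(rows=[{"translation":[0,0,-0.05],"turn":0.14,"jaw":0.35},{"translation":[0,0,-0.05],"turn":0.14,"jaw":0.35},{"translation":[0,0,-0.05],"turn":0.14,"jaw":0.35},{"translation":[0,0,-0.05],"turn":0.14,"jaw":0.35},{"translation":[0,0,0],"turn":0.14,"jaw":0.35},{"translation":[0,0,0],"turn":0.05,"jaw":0.35},{"translation":[0,0,0],"turn":0,"jaw":0.35}])

```text
time: 0.8
tool_pos: [281.8, 557.9, 449.6]
tool_rot: [[-0.345, 0.939, -0.0], [0.939, 0.345, -0.001], [-0.001, -0.0, -1.0]]
contact_force: [-0.7, 0.7, -0.4]
finger_gap: 30.1
finger_force: 0.0
```

Emit:
jog_arm(rows=[{"translation":[-0.045,0.009,0],"turn":0,"jaw":0.35},{"translation":[-0.045,0.009,0],"turn":0,"jaw":0.35},{"translation":[-0.045,0.009,0],"turn":0,"jaw":0.35},{"translation":[-0.045,0.009,0],"turn":0,"jaw":0.35},{"translation":[-0.045,0.009,0],"turn":0,"jaw":0.35},{"translation":[-0.045,0.009,0],"turn":0,"jaw":0.35},{"translation":[-0.045,0.009,0],"turn":0,"jaw":0.35},{"translation":[-0.045,0.009,0],"turn":0,"jaw":0.35}])

```text
time: 1.6
tool_pos: [474.2, 243.1, 449.5]
tool_rot: [[-0.348, 0.938, -0.001], [0.938, 0.348, -0.0], [-0.0, -0.001, -1.0]]
contact_force: [0.3, 0.2, -0.7]
finger_gap: 30.0
finger_force: 0.0
```

Emit:
jog_arm(rows=[{"translation":[-0.045,0.01,0],"turn":0,"jaw":0.35},{"translation":[-0.045,0.01,0],"turn":0,"jaw":0.35},{"translation":[-0.045,0.01,0],"turn":0,"jaw":0.35},{"translation":[-0.045,0.01,0],"turn":0,"jaw":0.35},{"translation":[-0.045,0.01,0],"turn":0,"jaw":0.35},{"translation":[0,0,0],"turn":0,"jaw":0.35},{"translation":[0,0,0],"turn":0,"jaw":0.35}])

```text
time: 2.3
tool_pos: [598.8, 49.6, 448.8]
tool_rot: [[-0.344, 0.939, -0.002], [0.939, 0.344, -0.001], [0.0, -0.002, -1.0]]
contact_force: [-0.5, 1.4, 0.2]
finger_gap: 29.8
finger_force: 0.0
```

Emit:
jog_arm(rows=[{"translation":[-0.003,0.0016,0.05],"turn":0,"jaw":0.35},{"translation":[0,0,0.05],"turn":0,"jaw":0.35},{"translation":[0,0,0.05],"turn":0,"jaw":0.35},{"translation":[0,0,0.05],"turn":0,"jaw":0.35},{"translation":[0,0,0.05],"turn":0,"jaw":0.35},{"translation":[0,0,0.05],"turn":0,"jaw":0.35},{"translation":[0,0,0],"turn":0,"jaw":0.35}])

```text
time: 3.0
tool_pos: [595.8, 51.0, 143.0]
tool_rot: [[-0.35, 0.937, -0.013], [0.937, 0.35, -0.001], [0.003, -0.013, -1.0]]
contact_force: [-1.1, -0.1, -0.2]
finger_gap: 29.9
finger_force: 0.0
```

Emit:
jog_arm(rows=[{"translation":[0,0,0.03],"turn":0,"jaw":0.35},{"translation":[0,0,0.02],"turn":0,"jaw":0.35},{"translation":[0,0,0.02],"turn":0,"jaw":0.35},{"translation":[0,0,0.01],"turn":0,"jaw":0.35},{"translation":[0,0,0],"turn":0,"jaw":0.35},{"translation":[0,0,0],"turn":0,"jaw":0.35}])

```text
time: 3.6
tool_pos: [602.0, 49.4, 72.0]
tool_rot: [[-0.347, 0.938, 0.002], [0.938, 0.347, 0.001], [-0.0, 0.002, -1.0]]
contact_force: [-0.3, 0.4, 0.3]
finger_gap: 29.9
finger_force: 0.0
```

Emit:
jog_arm(rows=[{"translation":[0,0,0.004],"turn":0,"jaw":0.3},{"translation":[0,0,0],"turn":0,"jaw":0},{"translation":[0,0,0],"turn":0,"jaw":0},{"translation":[0,0,0],"turn":0,"jaw":0},{"translation":[0,0,0],"turn":0,"jaw":0},{"translation":[0,0,0],"turn":0,"jaw":0}])

```text
time: 4.2
tool_pos: [601.2, 48.9, 66.8]
tool_rot: [[-0.346, 0.938, 0.0], [0.938, 0.346, 0.0], [0.0, 0.0, -1.0]]
contact_force: [-3.1, 0.6, 7.6]
finger_gap: 7.9
finger_force: 58.7
```

Emit:
jog_arm(rows=[{"translation":[0,-0.006,0],"turn":0,"jaw":0},{"translation":[0,-0.015,0],"turn":0,"jaw":0},{"translation":[0,-0.015,0],"turn":0,"jaw":0},{"translation":[0,-0.015,0],"turn":0,"jaw":0},{"translation":[0,-0.015,0],"turn":0,"jaw":0},{"translation":[0,-0.015,0],"turn":0,"jaw":0},{"translation":[0,-0.015,0],"turn":0,"jaw":0},{"translation":[0,-0.015,0],"turn":0,"jaw":0}])

```text
time: 5.0
tool_pos: [498.0, 10.5, 66.7]
tool_rot: [[-0.346, 0.938, 0.004], [0.938, 0.346, 0.0], [-0.001, 0.004, -1.0]]
contact_force: [6.4, 0.4, -0.6]
finger_gap: 7.7
finger_force: 59.5
```

Emit:
jog_arm(rows=[{"translation":[0,-0.007,0],"turn":0,"jaw":0},{"translation":[0,-0.006,0],"turn":0,"jaw":0},{"translation":[0,-0.004,0],"turn":0,"jaw":0},{"translation":[0,0,0],"turn":0,"jaw":0},{"translation":[0,0,0],"turn":0,"jaw":0},{"translation":[0,0,0],"turn":0,"jaw":0}])

```text
time: 5.6
tool_pos: [485.0, 5.5, 66.8]
tool_rot: [[-0.347, 0.938, 0.008], [0.938, 0.347, 0.0], [-0.003, 0.008, -1.0]]
contact_force: [18.8, 3.2, -15.2]
finger_gap: 7.7
finger_force: 59.3
```

Emit:
jog_arm(rows=[{"translation":[0,-0.003,0],"turn":0,"jaw":0},{"translation":[0,-0.003,0],"turn":0,"jaw":0},{"translation":[0,0,0],"turn":0,"jaw":0},{"translation":[0,0,0],"turn":0,"jaw":0}])

```text
time: 6.0
tool_pos: [484.7, 5.5, 67.1]
tool_rot: [[-0.349, 0.937, 0.019], [0.937, 0.349, 0.001], [-0.006, 0.019, -1.0]]
contact_force: [47.3, 9.6, -47.3]
finger_gap: 7.8
finger_force: 58.0
```

Run:
```python
from h import *
o=get_obs();print(o["tool_pos"],o["contact_force"],o["wrist_torque"])
im,d=capture("top");np.savez("top1.npz",im=im,d=d)
cv2.imwrite("pics/crop2.png",cv2.resize(im[90:290,220:370],None,fx=4,fy=3,interpolation=cv2.INTER_CUBIC))
```

```text
[484.722   5.497  67.06 ] [ 47.266   9.638 -47.335] [ 1.911 -9.437  0.004]
```

View pics/crop2.png

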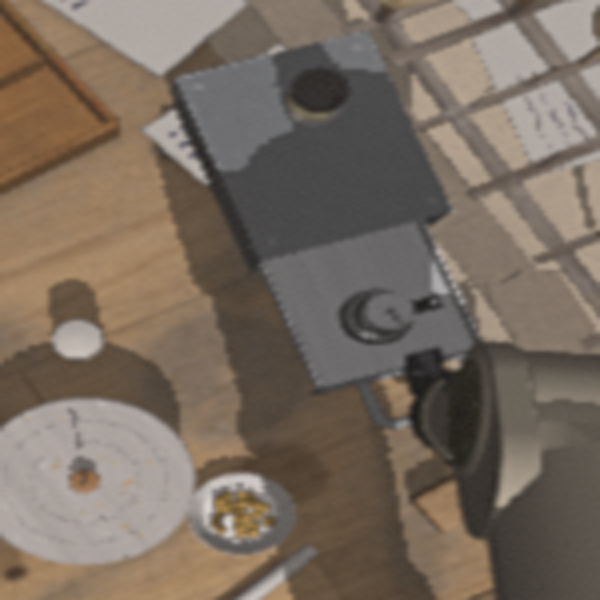

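Emit:
jog_arm(rows=[{"translation":[0,0.004,0],"turn":0,"jaw":0},{"translation":[0,0.004,0],"turn":0,"jaw":0},{"translation":[0,0,0],"turn":0,"jaw":0.35},{"translation":[0,0,0],"turn":0,"jaw":0.35},{"translation":[0,0,0],"turn":0,"jaw":0.35}])

```text
time: 6.55
tool_pos: [481.9, 5.1, 65.7]
tool_rot: [[-0.345, 0.938, -0.002], [0.938, 0.345, -0.0], [0.001, -0.001, -1.0]]
contact_force: [0.2, 0.1, -0.4]
finger_gap: 29.6
finger_force: 0.0
```

Emit:
jog_arm(rows=[{"translation":[0,0,-0.02],"turn":0,"jaw":0.35},{"translation":[0,0,-0.05],"turn":0,"jaw":0.35},{"translation":[0,0,-0.03],"turn":0,"jaw":0.6},{"translation":[0,0,0],"turn":0,"jaw":0.6},{"translation":[0,0,0],"turn":0,"jaw":0.6}])

```text
time: 7.05
tool_pos: [482.7, 5.3, 166.3]
tool_rot: [[-0.346, 0.938, 0.001], [0.938, 0.346, 0.001], [0.0, 0.001, -1.0]]
contact_force: [-0.8, 0.0, -0.7]
finger_gap: 51.1
finger_force: 0.0
```

Run:
```python
from h import *
o=get_obs();print(o["tool_pos"],o["qpos"])
im,d=capture("top");np.savez("top2.npz",im=im,d=d);w=pts("top",d)
a=np.deg2rad(20.41);cx=np.array([np.cos(a),np.sin(a)])
bar=np.array([484.7,5.5]);print("nominal cap",bar+105*cx)
x=w-np.r_[bar+105*cx,0]
m=(np.hypot(x[...,0],x[...,1])<45)&(w[...,2]>72)&(w[...,2]<110)
n,lab,st,ce=cv2.connectedComponentsWithStats(m.astype(np.uint8))
for i in range(1,n):
  if st[i,4]>15:
    P=w[lab==i];v,u=np.nonzero(lab==i);top=P[P[:,2]>np.percentile(P[:,2],60)]
    print(st[i],np.median(P,0),P.min(0),P.max(0),cv2.minEnclosingCircle(P[:,:2].astype(np.float32)))
y=w[...,:2]-bar; lx=y@cx; ly=y@np.array([-cx[1],cx[0]])
k=(abs(lx-48)<6)&(abs(ly)<70)&(abs(w[...,2]-82)<6);print("panel",lx[k].mean(),k.sum())
cv2.imwrite("pics/crop3.png",cv2.resize(im[165:225,285:365],None,fx=8,fy=8,interpolation=cv2.INTER_CUBIC))
```

```text
[482.663   5.344 166.345] [-0.515  0.141  0.482  1.887 -0.073  1.129  0.346]
nominal cap [583.108  42.117]
[310 187  14  14 133] [584.389  40.725  84.761] [565.319  21.983  72.116] [602.615  58.834  89.672] ((584.307373046875, 40.3416633605957), 19.058271408081055)
panel 47.986277220753365 60
```

View pics/crop3.png

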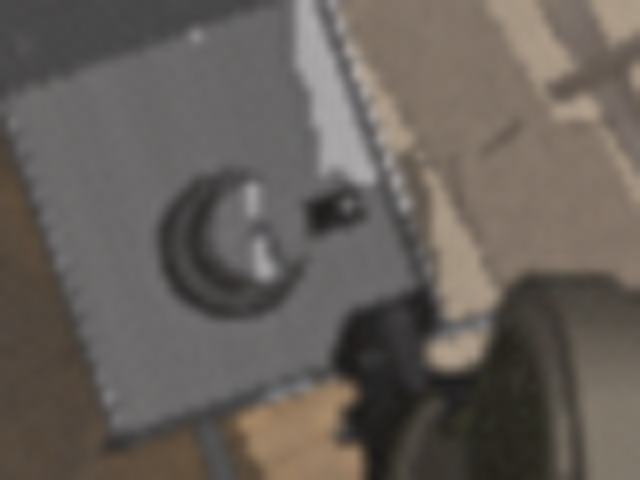

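Emit:
jog_arm(rows=[{"translation":[-0.002,0.036,0],"turn":0,"jaw":0.6},{"translation":[0,0.036,0],"turn":0,"jaw":0.6},{"translation":[0,0.0355,0],"turn":0,"jaw":0.6},{"translation":[0,0,0],"turn":-0.14,"jaw":0.6},{"translation":[0,0,0],"turn":-0.14,"jaw":0.6},{"translation":[0,0,0],"turn":-0.14,"jaw":0.6},{"translation":[0,0,0],"turn":-0.14,"jaw":0.6},{"translation":[0,0,0],"turn":-0.14,"jaw":0.6}])

```text
time: 7.9
tool_pos: [583.1, 40.4, 163.7]
tool_rot: [[-0.872, 0.49, -0.004], [0.49, 0.872, -0.001], [0.003, -0.003, -1.0]]
contact_force: [0.6, 0.2, 0.1]
finger_gap: 51.2
finger_force: 0.0
```

Emit:
jog_arm(rows=[{"translation":[0,0,0],"turn":-0.14,"jaw":0.6},{"translation":[0,0,0],"turn":-0.14,"jaw":0.6},{"translation":[0,0,0],"turn":-0.14,"jaw":0.6},{"translation":[0,0,0],"turn":-0.14,"jaw":0.6},{"translation":[0,0,0],"turn":-0.14,"jaw":0.6},{"translation":[0,0,0],"turn":-0.14,"jaw":0.6},{"translation":[0,0,0],"turn":-0.14,"jaw":0.6},{"translation":[0,0,0],"turn":-0.14,"jaw":0.6}])

```text
time: 8.7
tool_pos: [583.1, 40.5, 163.8]
tool_rot: [[-0.821, -0.571, -0.004], [-0.571, 0.821, -0.0], [0.003, 0.002, -1.0]]
contact_force: [-0.1, -0.8, -0.7]
finger_gap: 51.2
finger_force: 0.0
```

Emit:
jog_arm(rows=[{"translation":[0,0,0],"turn":-0.14,"jaw":0.6},{"translation":[0,0,0],"turn":-0.14,"jaw":0.6},{"translation":[0,0,0],"turn":-0.14,"jaw":0.6},{"translation":[0,0,0],"turn":-0.14,"jaw":0.6},{"translation":[0,0,0],"turn":-0.14,"jaw":0.6},{"translation":[0,0,0],"turn":0,"jaw":0.6},{"translation":[0,0,0],"turn":0,"jaw":0.6}])

```text
time: 9.4
tool_pos: [583.6, 40.4, 164.6]
tool_rot: [[-0.27, -0.963, -0.003], [-0.963, 0.27, -0.0], [0.001, 0.003, -1.0]]
contact_force: [0.5, -1.0, 0.5]
finger_gap: 51.4
finger_force: 0.0
```

Run:
```python
from h import *
o=get_obs();R=o["tool_rot"];p=o["tool_pos"];print(p,o["qpos"],R,(np.array([584.1,40.8,74])-p)@R)
```

```text
[583.592  40.39  164.626] [-0.163  0.353  0.05   1.606 -0.019  1.186  2.76 ] [[-0.27  -0.963 -0.003]
 [-0.963  0.27  -0.   ]
 [ 0.001  0.003 -1.   ]] [-0.607 -0.606 90.625]
```

Emit:
jog_arm(rows=[{"translation":[0,0,0.03],"turn":0,"jaw":0.6},{"translation":[0,0,0.03],"turn":0,"jaw":0.6},{"translation":[0,0,0.015],"turn":0,"jaw":0.6},{"translation":[0,0,0.014],"turn":0,"jaw":0.6},{"translation":[0,0,0],"turn":0,"jaw":0.6},{"translation":[0,0,0],"turn":0,"jaw":0.6}])

```text
time: 10.0
tool_pos: [584.9, 40.7, 77.7]
tool_rot: [[-0.266, -0.964, 0.001], [-0.964, 0.266, 0.0], [-0.0, -0.001, -1.0]]
contact_force: [0.4, 1.2, 0.3]
finger_gap: 51.0
finger_force: 0.0
```

Emit:
jog_arm(rows=[{"translation":[0,0,0],"turn":0,"jaw":0.3},{"translation":[0,0,0],"turn":0,"jaw":0.3},{"translation":[0,0,0],"turn":0,"jaw":0.3},{"translation":[0,0,0],"turn":0,"jaw":0.3},{"translation":[0,0,0],"turn":0,"jaw":0.3},{"translation":[0,0,0],"turn":0,"jaw":0.3}])

```text
time: 10.6
tool_pos: [585.1, 41.0, 78.8]
tool_rot: [[-0.265, -0.964, 0.002], [-0.964, 0.265, 0.001], [-0.001, -0.002, -1.0]]
contact_force: [-2.1, 1.0, 6.1]
finger_gap: 34.4
finger_force: 59.3
```

```bash
cat > s.py <<'E'
from h import *
o=get_obs();R=o["tool_rot"];print(o["tool_pos"],"j7",o["qpos"][6],"yaw y",np.arctan2(R[1,1],R[0,1]),"F",o["contact_force"],"M",o["wrist_torque"],o["finger_gap"],o["finger_force"])
E
python3 s.py
```

```text
[585.145  41.008  78.77 ] j7 2.766572962512628 yaw y 2.8730487427871174 F [-2.117  1.     6.143] M [ 0.158  0.568 -0.077] 34.411435792932885 59.284268617630005
```

Emit:
jog_arm(rows=[{"translation":[0,0,0.0001],"turn":0.1,"jaw":0.3},{"translation":[0,0,0.0001],"turn":0.1,"jaw":0.3},{"translation":[0,0,0.0001],"turn":0.1,"jaw":0.3},{"translation":[0,0,0.0001],"turn":0.1,"jaw":0.3},{"translation":[0,0,0.0001],"turn":0.1,"jaw":0.3},{"translation":[0,0,0.0001],"turn":0.1,"jaw":0.3},{"translation":[0,0,0.0001],"turn":0.1,"jaw":0.3},{"translation":[0,0,0.0001],"turn":0.1,"jaw":0.3}])

```text
time: 11.4
tool_pos: [585.6, 40.6, 78.1]
tool_rot: [[-0.878, -0.478, 0.003], [-0.478, 0.878, 0.0], [-0.003, -0.001, -1.0]]
contact_force: [-1.2, 0.0, 5.9]
finger_gap: 34.1
finger_force: 59.1
```

```bash
python3 s.py
```

```text
[585.629  40.622  78.072] j7 2.025184156269367 yaw y 2.0689642385533995 F [-1.224  0.02   5.868] M [-0.215  0.138  0.126] 34.13105159239076 59.06998157501221
```

Emit:
jog_arm(rows=[{"translation":[0,0,0.0001],"turn":0.1,"jaw":0.3},{"translation":[0,0,0.0001],"turn":0.1,"jaw":0.3},{"translation":[0,0,0.0001],"turn":0.1,"jaw":0.3},{"translation":[0,0,0.0001],"turn":0.1,"jaw":0.3},{"translation":[0,0,0.0001],"turn":0.1,"jaw":0.3},{"translation":[0,0,0.0001],"turn":0.1,"jaw":0.3},{"translation":[0,0,0.0001],"turn":0.1,"jaw":0.3},{"translation":[0,0,0.0001],"turn":0.1,"jaw":0.3}])

```text
time: 12.2
tool_pos: [585.6, 39.9, 77.3]
tool_rot: [[-0.955, 0.298, 0.003], [0.298, 0.955, -0.0], [-0.003, 0.001, -1.0]]
contact_force: [-1.5, -1.9, 5.4]
finger_gap: 34.2
finger_force: 59.1
```

```bash
python3 s.py
```

```text
[585.644  39.943  77.269] j7 1.2921654389909183 yaw y 1.2684044257933271 F [-1.52  -1.852  5.439] M [-0.511  0.177  0.065] 34.194947486061515 59.11628723144531
```

Emit:
jog_arm(rows=[{"translation":[0,0,0.0001],"turn":0.1,"jaw":0.3},{"translation":[0,0,0.0001],"turn":0.1,"jaw":0.3},{"translation":[0,0,0.0001],"turn":0.1,"jaw":0.3},{"translation":[0,0,0.0001],"turn":0.1,"jaw":0.3},{"translation":[0,0,0.0001],"turn":0.1,"jaw":0.3},{"translation":[0,0,0.0001],"turn":0.1,"jaw":0.3}])

```text
time: 12.8
tool_pos: [585.4, 39.6, 76.7]
tool_rot: [[-0.62, 0.785, 0.003], [0.785, 0.62, -0.0], [-0.002, 0.002, -1.0]]
contact_force: [-1.3, -2.7, 6.8]
finger_gap: 34.3
finger_force: 59.3
```

```bash
python3 s.py
```

```text
[585.386  39.557  76.66 ] j7 0.7474660368704674 yaw y 0.6681359813125106 F [-1.341 -2.735  6.791] M [-0.65   0.582  0.095] 34.32269343371379 59.255701303482056
```

Emit:
jog_arm(rows=[{"translation":[0,0,0.0001],"turn":0.1,"jaw":0.3},{"translation":[0,0,0.0001],"turn":0.1,"jaw":0.3},{"translation":[0,0,0.0001],"turn":0.1,"jaw":0.3},{"translation":[0,0,0.0001],"turn":0.1,"jaw":0.3},{"translation":[0,0,0.0001],"turn":0.1,"jaw":0.3}])

```text
time: 13.3
tool_pos: [585.1, 39.5, 76.1]
tool_rot: [[-0.167, 0.986, 0.002], [0.986, 0.167, -0.0], [-0.001, 0.002, -1.0]]
contact_force: [-3.6, -3.5, 9.0]
finger_gap: 34.1
finger_force: 59.4
```

```bash
python3 s.py
```

```text
[585.058  39.451  76.139] j7 0.2979834271784791 yaw y 0.16806089676897737 F [-3.623 -3.485  8.984] M [-0.773  0.894  0.122] 34.06844198426077 59.41697716712952
```

Emit:
jog_arm(rows=[{"translation":[0,0,0.0001],"turn":0.1,"jaw":0.3},{"translation":[0,0,0.0001],"turn":0.1,"jaw":0.3},{"translation":[0,0,0.0001],"turn":0.1,"jaw":0.3},{"translation":[0,0,0.0001],"turn":0.1,"jaw":0.3}])

```text
time: 13.7
tool_pos: [584.9, 39.5, 75.7]
tool_rot: [[0.23, 0.973, 0.002], [0.973, -0.23, -0.0], [0.0, 0.002, -1.0]]
contact_force: [-5.1, -3.9, 10.1]
finger_gap: 34.6
finger_force: 59.5
```

```bash
python3 s.py
```

```text
[584.93   39.531  75.722] j7 -0.05811939495258615 yaw y -0.23194794604124597 F [-5.051 -3.892 10.075] M [-0.634  1.027  0.111] 34.60787231566862 59.50710833072662
```

Emit:
jog_arm(rows=[{"translation":[0,0,0],"turn":0.1,"jaw":0.3},{"translation":[0,0,0],"turn":0.1,"jaw":0.3},{"translation":[0,0,0],"turn":0.1,"jaw":0.3},{"translation":[0,0,0],"turn":0.1,"jaw":0.3}])

```text
time: 14.1
tool_pos: [585.1, 40.4, 75.6]
tool_rot: [[0.589, 0.808, 0.002], [0.808, -0.589, 0.0], [0.001, 0.001, -1.0]]
contact_force: [-2.8, -5.4, 4.0]
finger_gap: 34.4
finger_force: 59.3
```

```bash
python3 s.py
```

```text
[585.1    40.449  75.561] j7 -0.41010490173309555 yaw y -0.6295254078080617 F [-2.781 -5.425  3.994] M [-1.236  0.637  1.442] 34.38983898753206 59.27871286869049
```

Emit:
jog_arm(rows=[{"translation":[0,0,0.0001],"turn":0.1,"jaw":0.3},{"translation":[0,0,0.0001],"turn":0.1,"jaw":0.3},{"translation":[0,0,0.0001],"turn":0.1,"jaw":0.3},{"translation":[0,0,0.0001],"turn":0.1,"jaw":0.3}])

```text
time: 14.5
tool_pos: [589.7, 43.4, 76.0]
tool_rot: [[0.855, 0.519, 0.012], [0.519, -0.855, 0.002], [0.011, 0.005, -1.0]]
contact_force: [12.9, -2.9, -4.4]
finger_gap: 34.3
finger_force: 60.7
```

```bash
python3 s.py
```

```text
[589.718  43.426  76.047] j7 -0.7592310339030159 yaw y -1.0253713728997327 F [12.904 -2.866 -4.417] M [-0.718 -2.311  0.904] 34.26432988726111 60.74748516082764
```

Emit:
jog_arm(rows=[{"translation":[0,0,0],"turn":0,"jaw":0.6},{"translation":[0,0,0],"turn":0,"jaw":0.6},{"translation":[0,0,0],"turn":0,"jaw":0.6},{"translation":[0,0,0],"turn":0,"jaw":0.6}])

```text
time: 14.9
tool_pos: [584.1, 40.4, 73.6]
tool_rot: [[0.856, 0.518, -0.0], [0.518, -0.856, 0.0], [-0.0, -0.0, -1.0]]
contact_force: [0.7, 0.1, -0.1]
finger_gap: 51.6
finger_force: 0.0
```

```bash
python3 s.py
```

```text
[584.093  40.396  73.578] j7 -0.7564593411353777 yaw y -1.0267695493133246 F [ 0.651  0.118 -0.056] M [-0.065 -0.023 -0.027] 51.56468794101279 0.0
```

Emit:
jog_arm(rows=[{"translation":[0,0,-0.04],"turn":0,"jaw":0.6},{"translation":[0,0,-0.05],"turn":0,"jaw":0.6},{"translation":[0,-0.04,-0.03],"turn":0,"jaw":0.6},{"translation":[-0.05,-0.02,0],"turn":0,"jaw":0.6},{"translation":[-0.05,0,0],"turn":0,"jaw":0.6},{"translation":[-0.04,0,0],"turn":0,"jaw":0.6},{"translation":[0,0,0],"turn":0,"jaw":0.6}])

```text
time: 15.6
tool_pos: [434.4, 17.7, 193.8]
tool_rot: [[0.858, 0.514, -0.001], [0.514, -0.858, 0.011], [0.005, -0.01, -1.0]]
contact_force: [1.6, 0.2, 1.1]
finger_gap: 51.1
finger_force: 0.0
```

```bash
python3 s.py
python3 - <<'E'
from h import *
im,d=capture("top");np.savez("top3.npz",im=im,d=d);w=pts("top",d)
x=w-np.array([584,41,0])
m=(np.hypot(x[...,0],x[...,1])<45)&(w[...,2]>72)&(w[...,2]<110)
n,lab,st,ce=cv2.connectedComponentsWithStats(m.astype(np.uint8))
for i in range(1,n):
  if st[i,4]>15:
    P=w[lab==i];print(st[i],np.median(P,0),cv2.minEnclosingCircle(P[:,:2].astype(np.float32)))
a=np.deg2rad(20.41);cx=np.array([np.cos(a),np.sin(a)])
y=w[...,:2]-[584.3,40.4]; lx=y@cx; ly=y@np.array([-cx[1],cx[0]])
k=(abs(lx+54)<14)&(abs(ly)<70)&(abs(w[...,2]-82)<6);print("panel",lx[k].mean(),np.percentile(lx[k],[10,90]),k.sum())
cv2.imwrite("pics/crop4.png",cv2.resize(im[165:225,285:365],None,fx=8,fy=8,interpolation=cv2.INTER_CUBIC))
E
```

```text
[434.437  17.654 193.763] j7 -1.1562276820488082 yaw y -1.0305733900895568 F [1.579 0.204 1.064] M [-0.043  0.014  0.06 ] 51.06130888637895 0.0
[310 188  13  13 127] [582.601  41.738  81.7  ] ((583.4065551757812, 41.31492614746094), 18.708263397216797)
panel -57.527579904648434 [-59.474 -55.635] 82
```

View pics/crop4.png

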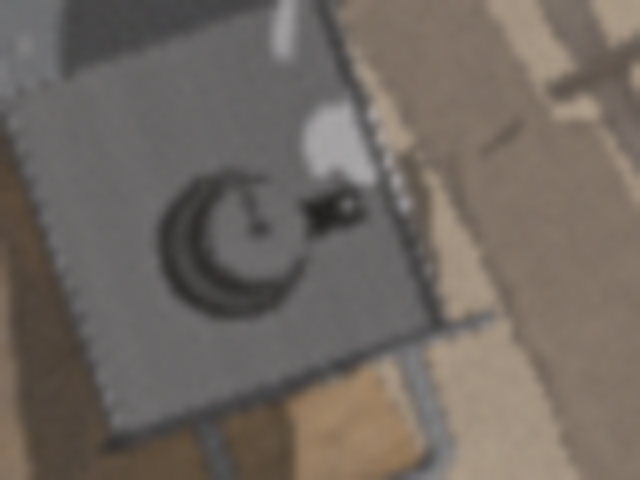

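The cap's top is at 81.7 mm, so it is home, and the tray hasn't moved. The index line runs up from (260,230) to (245,180) in the crop.

Emit:
jog_arm(rows=[{"translation":[0.035,0.014,0],"turn":0,"jaw":0.6},{"translation":[0.035,0.014,0],"turn":0,"jaw":0.6},{"translation":[0.035,0.014,0],"turn":0,"jaw":0.6},{"translation":[0.035,0.0145,0],"turn":0,"jaw":0.6},{"translation":[0,0,0.04],"turn":0,"jaw":0.6},{"translation":[0,0,0.02],"turn":0,"jaw":0.6},{"translation":[0,0,0],"turn":0,"jaw":0.6},{"translation":[0,0,0],"turn":0,"jaw":0.6}])

```text
time: 16.45
tool_pos: [579.5, 43.3, 132.9]
tool_rot: [[0.856, 0.516, -0.005], [0.516, -0.856, -0.001], [-0.004, -0.002, -1.0]]
contact_force: [0.6, 0.6, 1.3]
finger_gap: 51.5
finger_force: 0.0
```

Run:
```python
from h import *
o=get_obs();print(o["tool_pos"],o["qpos"],(np.array([584,40.7,74])-o["tool_pos"])@o["tool_rot"])
```

```text
[579.505  43.317 132.914] [-0.859  0.55   1.002  1.681 -0.493  1.192 -0.762] [ 2.748  4.663 58.895]
```

Emit:
jog_arm(rows=[{"translation":[0.0025,0.0045,0.01],"turn":0,"jaw":0.6},{"translation":[0,0,0.02],"turn":0,"jaw":0.6},{"translation":[0,0,0.01],"turn":0,"jaw":0.6},{"translation":[0,0,0],"turn":0,"jaw":0.6},{"translation":[0,0,0],"turn":0,"jaw":0.6}])

```text
time: 16.95
tool_pos: [583.9, 40.9, 94.0]
tool_rot: [[0.857, 0.516, -0.003], [0.516, -0.857, 0.001], [-0.002, -0.002, -1.0]]
contact_force: [0.1, -0.0, -0.4]
finger_gap: 51.2
finger_force: 0.0
```

Run:
```python
from h import *
o=get_obs();print(o["tool_pos"],o["contact_force"],(np.array([584,40.7,74])-o["tool_pos"])@o["tool_rot"])
```

```text
[583.893  40.855  94.011] [ 0.096 -0.039 -0.411] [ 0.048  0.229 20.011]
```

Emit:
jog_arm(rows=[{"translation":[0,0,0.01],"turn":0,"jaw":0.6},{"translation":[0,0,0.01],"turn":0,"jaw":0.6},{"translation":[0,0,0],"turn":0,"jaw":0.6},{"translation":[0,0,0],"turn":0,"jaw":0.3},{"translation":[0,0,0],"turn":0,"jaw":0.3},{"translation":[0,0,0],"turn":0,"jaw":0.3},{"translation":[0,0,0],"turn":0,"jaw":0.3},{"translation":[0,0,0],"turn":0,"jaw":0.3}])

```text
time: 17.75
tool_pos: [583.9, 39.9, 73.8]
tool_rot: [[0.857, 0.515, -0.002], [0.515, -0.857, -0.0], [-0.002, -0.001, -1.0]]
contact_force: [2.0, -4.3, -0.4]
finger_gap: 34.3
finger_force: 59.9
```

```bash
python3 s.py
```

```text
[583.862  39.857  73.769] j7 -0.7128534537735599 yaw y -1.0295707938113112 F [ 2.015 -4.318 -0.378] M [-0.989 -0.39   0.012] 34.25219232719413 59.89666521549225
```

Emit:
jog_arm(rows=[{"translation":[0,0,-0.0001],"turn":-0.1,"jaw":0.3},{"translation":[0,0,-0.0001],"turn":-0.1,"jaw":0.3},{"translation":[0,0,-0.0001],"turn":-0.1,"jaw":0.3},{"translation":[0,0,-0.0001],"turn":-0.1,"jaw":0.3},{"translation":[0,0,-0.0001],"turn":-0.1,"jaw":0.3},{"translation":[0,0,-0.0001],"turn":-0.1,"jaw":0.3},{"translation":[0,0,-0.0001],"turn":-0.1,"jaw":0.3},{"translation":[0,0,-0.0001],"turn":-0.1,"jaw":0.3}])

```text
time: 18.55
tool_pos: [584.2, 39.6, 74.6]
tool_rot: [[0.224, 0.975, -0.002], [0.975, -0.224, -0.001], [-0.001, -0.001, -1.0]]
contact_force: [4.2, -5.4, -2.3]
finger_gap: 34.1
finger_force: 59.8
```

```bash
python3 s.py
```

```text
[584.159  39.554  74.586] j7 -0.012789387536777982 yaw y -0.22584639172836243 F [ 4.164 -5.4   -2.272] M [-1.111 -0.789 -0.12 ] 34.12496710247857 59.80930209159851
```

Emit:
jog_arm(rows=[{"translation":[0,0,-0.0001],"turn":-0.1,"jaw":0.3},{"translation":[0,0,-0.0001],"turn":-0.1,"jaw":0.3},{"translation":[0,0,-0.0001],"turn":-0.1,"jaw":0.3},{"translation":[0,0,-0.0001],"turn":-0.1,"jaw":0.3},{"translation":[0,0,-0.0001],"turn":-0.1,"jaw":0.3},{"translation":[0,0,-0.0001],"turn":-0.1,"jaw":0.3},{"translation":[0,0,-0.0001],"turn":-0.1,"jaw":0.3},{"translation":[0,0,-0.0001],"turn":-0.07,"jaw":0.3}])

```text
time: 19.35
tool_pos: [584.5, 39.6, 75.4]
tool_rot: [[-0.518, 0.856, -0.001], [0.856, 0.518, -0.001], [-0.0, -0.001, -1.0]]
contact_force: [5.9, -4.6, -4.0]
finger_gap: 34.2
finger_force: 60.0
```

Emit:
jog_arm(rows=[{"translation":[0,0,0],"turn":0,"jaw":0.3},{"translation":[0,0,0],"turn":0,"jaw":0.3},{"translation":[0,0,0],"turn":0,"jaw":0.3}])

```text
time: 19.65
tool_pos: [584.6, 39.6, 75.4]
tool_rot: [[-0.514, 0.857, -0.001], [0.857, 0.514, -0.001], [-0.0, -0.001, -1.0]]
contact_force: [6.0, -5.1, -3.7]
finger_gap: 34.6
finger_force: 60.0
```

```bash
python3 s.py
python3 - <<'E'
from h import *
im,d=capture("top");np.savez("top4.npz",im=im,d=d)
cv2.imwrite("pics/crop5.png",cv2.resize(im[90:290,220:370],None,fx=4,fy=3,interpolation=cv2.INTER_CUBIC))
E
```

```text
[584.559  39.576  75.369] j7 0.666443935416698 yaw y 0.5404120547288206 F [ 6.007 -5.137 -3.729] M [-1.219 -1.184  0.033] 34.58332828070581 60.002267360687256
```

View pics/crop5.png

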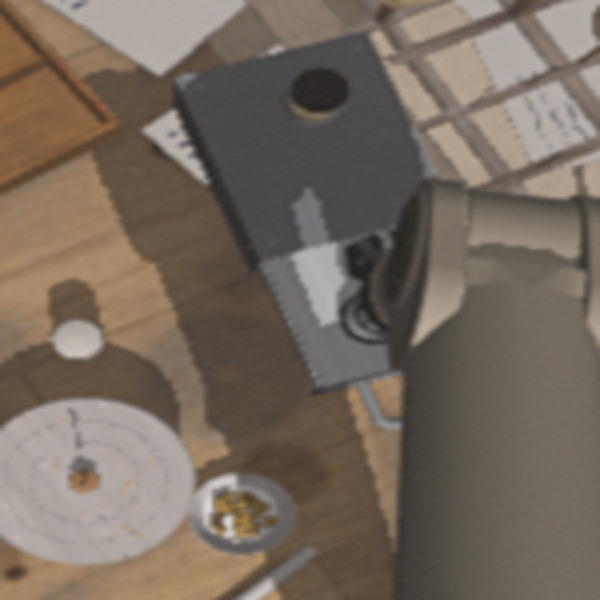

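The picture shows the gripper on the cap, the tray out (front edge at about (315,388) as before), and the jars and dish where they were. The cap turned back 1.57 rad without slipping, with 0.12 N m of torque and a 1.6 mm rise.

```bash
python3 -c "
from plant import job_done
print(job_done())"
```

```text
the job is handed in; nothing more can be done
None
```

I handed the job in with the tray pulled out to its stop, the cap screwed home and backed off 1.57 rad, and the gripper still holding it at about 60 N; the judge returned no verdict, the jars and dish look unmoved in the last picture, and the arm hid the sanding block there.

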